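# Pack the filler and hold the carton lid shut

### The arm

A 6-joint arm with a two-finger parallel gripper is mounted at the origin on a cart in front of the work surface, level with it; the furniture and walls round the work are solid. World frame = base frame: x ahead of the robot, y to its left, z up, the work surface at z = 0. Lengths are in mm, angles in rad, forces in N, time in s.
With the tool pointing down it reaches from about 350 to 975 mm from the base axis. Payload 7.1 kg.
Tool frame: the origin (TCP) lies midway between the tips of the shut fingers; the grasp point (between the pads) lies 19 mm behind it (ctrl.grip_depth is the distance from the TCP to the grasp point, in mm); z points along the fingers, y is the line along which they close (so a half turn about z gives the same grasp; the last joint's range is limited). The gripper opens to 88 mm and grips with 3 to 60 N. Pads are 20 mm wide; open, the fingers measure 115 mm over their backs; the gripper's body (75 mm by 178 mm) begins 61 mm behind the grasp point.
Start: joints at [-0.019, 0.423, 1.63, -0, 1.089, -0.019], TCP at [624.984, 0.026, 222.675] pointing down, gripper open.
Joint ranges: [-3, 3], [-0.9, 2.11], [0.09, 2.58], [-1.31, 4.45], [0.11, 2.69], [-2.54, 2.54]. Speed limits (rad/s): [2.39, 2.39, 3.01, 3.14, 3.14, 3.14].

### API

Orientations are given as a rotation vector (axis times angle).
In Python, from workcell import ctrl, cams gives the robot as it stands.
- The arm moves only by the tool move_arm, never from a script. Its argument "steps" is a list of rows, each a list of 3 entries, a list of its own where there are three numbers: the shift along the tool's x, y, z in units of 25 mm (1.0 is 25 mm), then the turn about the tool's z in units of 5 degrees (1.0 is 5 degrees), then the closure, from 0 (fully open) to 1 (shut). A call has 1 to 20 rows; each row shifts and turns the commanded pose from where the row before left it, along the tool's axes as they then stand; what a row does not reach is not made up. A row lasts 1/12 s, in which the tool goes at most 41.7 mm and 7.16 degrees, less where a joint would pass 70% of its speed; a pose out of reach is approached as far as the arm can. A call is refused whole if a number of a shift passes 1 or a number of a turn 1, either way. A call with a gripper value outside its range is refused whole. The fingers move at their own pace and stop on an object; the grip force is fixed at half the most. Time passes only in rows, so rows that do not move let the fingers close. It gives the time, the measured TCP pose, the force, the opening and the grip force at its end, in the units of the state.
- ctrl.get_obs(): the state, without advancing time (a new reading comes with each control period).
- cams.get_image(name): name is "scene" or "side" or "wrist"; returns a dict with "image" (384x512x3 uint8, red, green, blue), "camera_matrix" (3x3 intrinsics, pixels), "k1" (the pictures are not rectified: a ray, as slopes to the right and down, at radius r is drawn at 1 + k1 r^2 times it, then the intrinsics apply), "xyz" and "rotation" of the camera in the world; the wrist camera has in their place "mount" (4x4, takes a point from camera to tool coordinates, whose origin is the TCP and whose axes are the flange's). Camera axes: x right, y down, z forward; pixel columns grow to the right and rows downward; lengths in mm; the calibration is good to about 2 mm. A picture is of the moment at which its call begins: read the wrist's pose just before it. There is no depth.
- ctrl.close_job(): hands the job in; it is judged then, once.
Trained networks look in the newest picture that a camera, given by its name, has taken for a name from the list of things; names that differ only in an ending like _2 or _b are one class to them, and where a whole thing is asked for, a point or a joint stands for the part that bears it (a point fixed in the world has none). Each returns a list of dicts, best first, with "p" (0 to 1); they miss things now and then, are a little off and sometimes report something else, mostly with a low value. They report only what shows in the picture. A call takes as long as a camera call. They do not tell look-alikes from the thing itself.
- cams.boxes_of(camera, thing): "rect" ([centre column, centre row, width, height] in pixels, round what is visible of it).
- cams.cut_out(camera, thing): "pixels" (384x512 bool, what is visible of it) and "rect" ([centre column, centre row, width, height] in pixels, round what is visible of it).
The state is a dict: "t": time; "qpos": joint angles; "qvel": joint speeds; "joint_torque": joint torques, N m; "ee_pos": TCP position; "orientation": TCP orientation; "ft_force": force on the tool from outside, world axes, zero at the start; "moment": the same for the moment, N m; "width": finger opening in mm; "grasp_force": force on a finger pad.
Only numpy, scipy, OpenCV 4.12 (cv2) and the standard library are available. Lean on these libraries where they do the work, as an engineer would, in place of code of your own. Each camera call takes 0.05 s, during which the arm holds its last target. There are 200 camera calls.

### The job

Finish packing the long cardboard carton: stand the loose cardboard filler block on the carton's floor in the one gap that is wide enough for it, beside the slim jar, so that the jar cannot tip over on the way; do not force it in or shove the tins about. Then swing the springy lid shut so that its tab drops down behind the front wall, press the lid flush with the front rim and finish while still holding it pressed down with a light, steady push (I will tape it), leaving the other things on the table alone.

Things in the scene. Friction and masses are not known exactly. Their poses are not given: they have to be found in the camera images.
- carton: Open cardboard carton, fixed to the table, 128 (x) x 336 (y) x 120 (z) mm outside, long side across the robot's view. Origin: centre of its underside; x to its rear wall (away from the robot), y along its length (robot's left), z up. Walls 6 mm, inside 116 x 324 mm. Front wall up to z = 120 mm (a thumb notch 56 wide, 14 deep in its middle), rear and end walls to 116 mm.
- carton_floor (a point): Centre of the carton's inner floor, 4 mm above its underside; axes as the carton. On it stand three tins and a slim jar in any order in one row along y: places at y = -120, -40, 40, 120 mm. Gaps between neighbours and to the end walls are about 4 mm (2 to 7), but the gap on the +y side of the jar (to the next tin, or the end wall) is about 35 mm (33 to 38).
- lid (a joint): Carton lid, a 119 x 335 x 4 mm panel hinged along the rear wall's top. Angle in rad: 0 = shut, flat on the end walls, its top flush with the front rim; grows as the lid swings up and back (1.57 upright; 2.0 to 2.3 at the start, leaning away from the robot). The crease is springy, 0.19 N m/rad, rest angle about 2.1: let go, the lid swings open; shut, it needs some 4 N at the free edge.
- lid_hinge (a point): Middle of the lid's hinge line: 63 mm behind the carton's origin (+x) and 118 mm above its underside. The hinge line runs along the carton's y.
- lid_edge (a point): Middle of the lid's free edge, on its outer face, 119 mm from the hinge line; it moves with the lid. A tab 30 mm deep and 300 mm wide is folded to the inside along this edge, leaning 0.2 rad back under the lid; with the lid shut it hangs inside the front wall, its tip 9 to 12 mm behind that wall's inner face.
- filler: Loose cardboard filler block of seven glued plies, 60 (x) x 28 (y) x 100 (z) mm, 0.06 kg, standing upright on the table to the left of the carton. Origin: centre of its underside; x along its 60 mm width, y along its 28 mm thickness. It goes into the carton upright, its thickness along the carton's length (its 60 mm width front to back).
- tin_1: Full food tin, 76 mm across, 58 mm high, 0.3 kg, standing in the carton. Origin: centre of its underside.
- tin_2: Another tin like tin_1, standing in the carton. Origin: centre of its underside.
- tin_3: Another tin like tin_1, standing in the carton. Origin: centre of its underside.
- jar_mid (a point): Centre of the underside of the slim spice jar with a wide cap (45 mm across, 106 mm high, 0.13 kg) that stands in the carton; its z axis points up along the jar.
- tape_roll: Roll of packing tape, 98 mm across, 25 mm high, lying on the table; bystander. Origin: centre of its underside.
- marker: Marker pen, 135 mm long, 17 mm thick, lying between the carton and the seam of the table; bystander. Origin: centre of its underside.
- tub: Square takeaway tub, 105 x 107 x 51 mm, behind the carton at the right; bystander. Origin: centre of its underside.
- garlic: Garlic bulb, 60 mm, behind the carton at the left; bystander. Origin: centre of its underside.
There are look-alikes about, which are no part of the job. Several things look just like the filler: the one meant starts farthest to the robot's right.

How it is judged:
By the outcome, as a careful person would: the job done as asked, in the order asked, and still so for the second after the job is handed in, while the arm keeps its last pose, push and grip.
It also fails if it takes over 48 s, if anything falls off the work surface, if the arm or the gripper's body presses on something with over 40 N, if the wrist force passes 120 N, or if a joint passes its speed limit or range.

## Working session

There is one attempt and no reset: what is moved stays moved. The work goes in short steps, Python scripts to look and compute and a tool call to move; the robot and the scene stay as the last step left them, time stands still between calls to the robot, and variables do not carry over. Pictures are saved under pics/ and viewed, at most 10 in all, crops included, and the job is handed in when it is done.

Besides the shell and the picture viewer there is one more tool, called after "Call:" as name([rows], argument=value, ...), one row to a line, values as JSON. move_arm: Moves the arm, as the interface text tells. Its arguments: {"type":"object","properties":{"steps":{"type":"array"}},"required":["steps"]}

```bash
mkdir -p pics; ls
cat > h.py <<'E'
import numpy as np,cv2
from scipy.spatial.transform import Rotation as R
from workcell import ctrl,cams
def cam(name):
    o=ctrl.get_obs(); c=cams.get_image(name)
    if 'mount' in c:
        M=np.array(c['mount']);Rt=R.from_rotvec(o['orientation']).as_matrix()
        c['rotation']=Rt@M[:3,:3]; c['xyz']=Rt@M[:3,3]+np.array(o['ee_pos'])
    else:
        r=np.array(c['rotation']); c['rotation']=r if r.shape==(3,3) else R.from_rotvec(r).as_matrix()
    c['xyz']=np.array(c['xyz']); return c
def ray(c,uv):
    d=np.array([c['k1'],0,0,0],float)
    p=cv2.undistortPoints(np.array(uv,float).reshape(-1,1,2),np.array(c['camera_matrix'],float),d)[:,0]
    return np.c_[p,np.ones(len(p))]@c['rotation'].T
def onz(c,uv,z):
    r=ray(c,uv); return c['xyz']+r*((z-c['xyz'][2])/r[:,2])[:,None]
def proj(c,P):
    q=(np.array(P,float).reshape(-1,3)-c['xyz'])@c['rotation']
    return cv2.projectPoints(q,np.zeros(3),np.zeros(3),np.array(c['camera_matrix'],float),np.array([c['k1'],0,0,0],float))[0][:,0]
def save(c,n,s=None,f=1.5):
    im=c['image'][...,::-1]
    if s: im=im[s[1]:s[3],s[0]:s[2]]
    cv2.imwrite('pics/'+n,cv2.resize(im,None,fx=f,fy=f,interpolation=cv2.INTER_CUBIC))
E
python3 - <<'E'
from h import *
o=ctrl.get_obs();print(o)
for n in ['scene','side']:
    c=cam(n);save(c,n+'0.png');print(n,c['xyz'],c['rotation'],c['k1'],c['camera_matrix'])
    for t in ['filler','carton','tin_1','jar_mid','lid']:
        for b in cams.boxes_of(n,t): print(t,round(b['p'],2),np.round(b['rect'],1))
E
```

```text
pics
{'t': 0.0, 'qpos': array([-1.90200856e-02,  4.23836174e-01,  1.63066565e+00, -3.49630087e-06,
        1.08860591e+00, -1.90012943e-02]), 'qvel': array([-7.22627511e-04,  1.53966066e-03, -1.30706855e-03,  4.70648999e-06,
       -3.99540738e-04, -9.89594073e-04]), 'joint_torque': array([ 1.28069914e-03, -5.44622147e+01, -2.73670936e+01,  6.42951974e-02,
        2.27214623e-02, -1.51321510e-04]), 'ee_pos': array([6.24453671e+02, 2.25987500e-02, 2.21914181e+02]), 'orientation': array([-2.22068994e+00, -2.22065182e+00,  1.65346454e-03]), 'ft_force': array([ 0.31621111,  0.57395283, -0.5601676 ]), 'moment': array([ 0.02278975, -0.0610919 ,  0.03376034]), 'grasp_force': 0.0, 'width': 87.9247462306755}
scene [ 500.37293872 -811.21699199 1671.63408889] [[ 0.99645355 -0.07499396  0.03816069]
 [-0.08377182 -0.8415053   0.53371445]
 [-0.00791293 -0.53501845 -0.84480332]] -0.003979917302170813 [[471.75336922   0.         262.5269552 ]
 [  0.         471.75336922 193.69095727]
 [  0.           0.           1.        ]]
filler 0.7 [224.4 117.5  18.4  14.5]
filler 0.51 [234.7 185.5  18.2  22.4]
[... 283 characters left out ...]
.3  22.3 100.2]
side [  -9.05823304  950.82559462 1394.7234946 ] [[-0.79047055 -0.49766052  0.35705786]
 [-0.6123255   0.62816389 -0.48007042]
 [ 0.01462124 -0.59811717 -0.80127528]] -0.06354256853460026 [[354.53503789   0.         255.93838195]
 [  0.         354.53503789 190.34261141]
 [  0.           0.           1.        ]]
filler 0.75 [217.2 281.1   9.1  23.3]
filler 0.72 [212.7 306.2  14.3  26. ]
filler 0.49 [261.2 224.2  12.9  22.8]
carton 0.93 [312.5 145.3  60.7  87.5]
tin_1 0.61 [321.4 154.1  14.3  18.1]
tin_1 0.51 [302.7 166.4  15.4   7.3]
tin_1 0.44 [328.1 144.4  12.8  12.2]
jar_mid 0.5 [313.7 159.7   8.   20.5]
lid 0.66 [300.4 132.2  40.6  55.3]
lid 0.2 [312.2 157.6  12.2  21.2]
```

View pics/scene0.png

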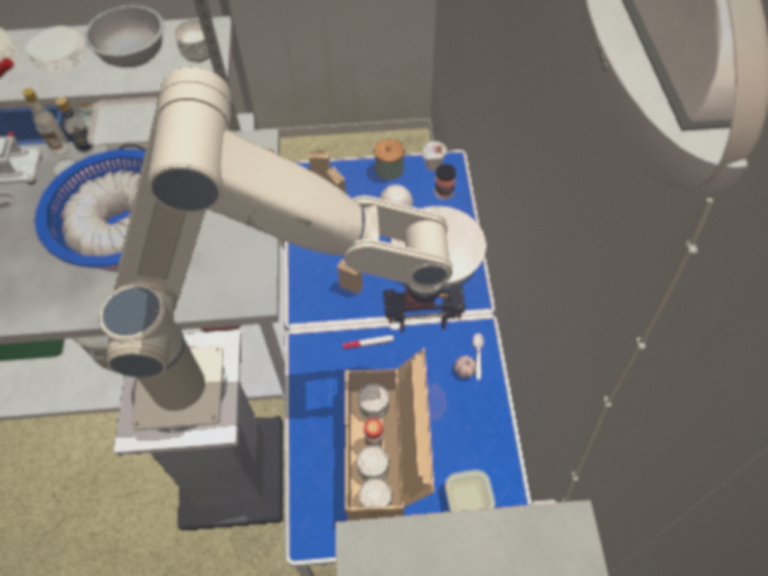

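View pics/side0.png

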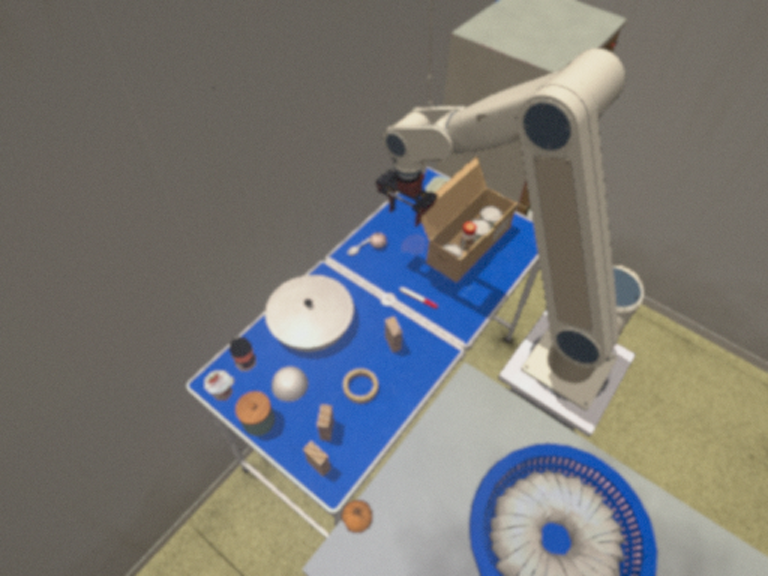

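The scene picture shows the carton around (385,435) with the red-capped jar at (373,430), one tin to its +y side and two to its -y side. The marker is at (368,342).

Three blocks could be taken for the filler. In side-view pixels they are (393,334), (325,421) and (316,457); in the scene view, (349,276), (336,178) and (318,161). The one farthest to the robot's right is side (393,334), which is scene (349,276). I'll check it in a close crop.

Run:
```python
from h import *
from scipy.optimize import least_squares
s=cam('side'); w=cam('wrist'); c=cam('scene')
print('wrist cam',w['xyz'],w['rotation'][:,2],w['camera_matrix'][0])
for z in (0,50,100): print('fill side',z,onz(s,[[261.2,224.2],[217.2,281.1],[212.7,306.2]],z).round(0).tolist(),'scene',onz(c,[[234.7,185.5]],z).round(0).tolist())
save(s,'fs.png',(235,185,345,245),5); save(w,'w0.png')
def tri(a,ua,b,ub):
    ra,rb=ray(a,ua)[0],ray(b,ub)[0];A=np.c_[ra,-rb];t=np.linalg.lstsq(A,b['xyz']-a['xyz'],rcond=None)[0]
    return (a['xyz']+ra*t[0]+b['xyz']+rb*t[1])/2,np.linalg.norm(A@t-(b['xyz']-a['xyz']))
print('jar',tri(s,[[313.7,155]],c,[[249.9,283]]),'filler',tri(s,[[261.2,224.2]],c,[[234.7,185.5]]))
for t in ['filler','carton','tin_1','jar_mid','marker']:
    for b in cams.boxes_of('wrist',t): print(t,round(b['p'],2),np.round(b['rect'],1))
# tops
for b in cams.boxes_of('side','marker')+cams.boxes_of('side','garlic'): print(b['p'],b['rect'],onz(s,[b['rect'][:2]],10))
```

```text
wrist cam [625.55531074  81.41352476 385.82771137] [ 7.02036170e-04 -2.95095776e-01 -9.55467420e-01] [271.02615654   0.         254.62342212]
fill side 0 [[475.0, 253.0, 0.0], [451.0, 585.0, 0.0], [396.0, 675.0, 0.0]] scene [[462.0, 296.0, 0.0]]
fill side 50 [[458.0, 278.0, 50.0], [435.0, 598.0, 50.0], [381.0, 685.0, 50.0]] scene [[463.0, 263.0, 50.0]]
fill side 100 [[440.0, 303.0, 100.0], [418.0, 611.0, 100.0], [367.0, 695.0, 100.0]] scene [[464.0, 230.0, 100.0]]
jar (array([ 488.83900398, -183.45076024,   88.94785654]), np.float64(14.691742468254745)) filler (array([462.33208475, 271.85862818,  36.79417157]), np.float64(0.48415930633435045))
filler 0.72 [166.1 281.7 171.3 168.8]
tin_1 0.85 [168.8 340.4  47.7  38.8]
tin_1 0.65 [144.  247.6  28.2  26.2]
tin_1 0.56 [174.  352.9  45.6  25.4]
jar_mid 0.9 [165.4 311.2  42.   76.7]
jar_mid 0.21 [142.3 248.2  28.3  23.3]
marker 0.84 [154.6 105.8 100.3  17.3]
0.62 [280.4, 198.4, 22.8, 11.4] [[486.37122902  86.41629794  10.        ]]
```

View pics/fs.png

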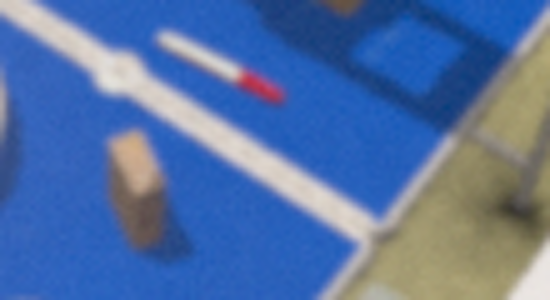

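View pics/w0.png

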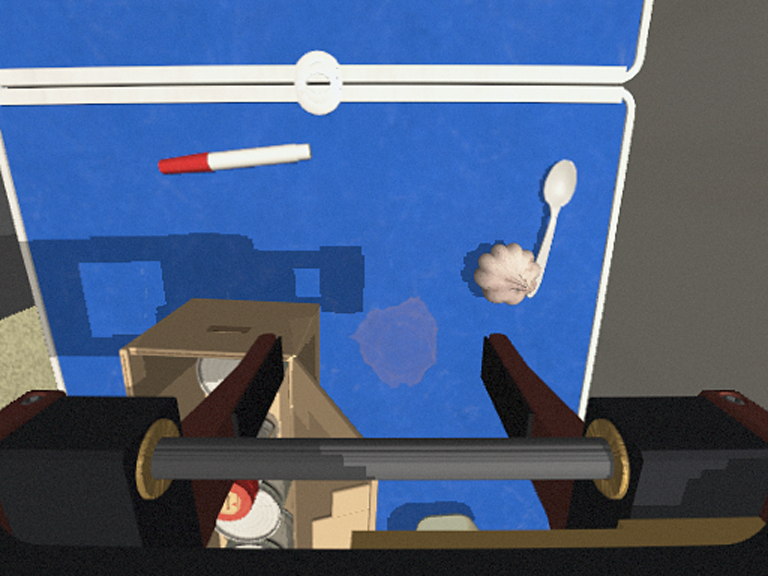

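The crop shows one upright block at (131,190), just to the left of the seam, and nothing else near it, so this is the filler (about x 460, y 268). The wrist view shows the jar at (235,500), with an open gap towards the tin on its +y side. Next I'll move for a clean look into the carton.

Call:
move_arm([
  [[-0.3, -0.8, -0.3], 0, 0],
  [[-0.3, -0.8, -0.3], 0, 0],
  [[-0.3, -0.8, -0.3], 0, 0],
  [[-0.3, -0.8, -0.3], 0, 0],
  [[-0.3, -0.8, -0.3], 0, 0],
  [[-0.3, -0.8, -0.3], 0, 0],
  [[-0.3, -0.8, -0.3], 0, 0],
  [[0, 0, 0], 0, 0],
  [[0, 0, 0], 0, 0],
])

```text
t: 1.85
ee_pos: [485.1, -52.7, 275.9]
orientation: [2.222, 2.219, 0.002]
ft_force: [0.4, -0.9, 0.0]
width: 88.1
grasp_force: 0.0
```

Run:
```python
from h import *
w=cam('wrist'); save(w,'w1.png'); np.save('w1.npy',w,allow_pickle=True)
print(ctrl.get_obs()['ee_pos'],w['xyz'])
for t in ['tin_1','jar_mid','carton','lid']:
    for b in cams.boxes_of('wrist',t): print(t,round(b['p'],2),np.round(b['rect'],1),onz(w,[b['rect'][:2]],60).round(0))
```

```text
[485.66537463 -52.50425408 275.52866329] [485.45545522  28.72535153 438.97930655]
tin_1 0.91 [253.1 332.9  48.6  28. ] [[ 484. -346.   60.]]
tin_1 0.71 [261.2 198.9  54.1  44.8] [[496. -98.  60.]]
tin_1 0.56 [253.  276.2  47.7  31.8] [[ 484. -230.   60.]]
jar_mid 0.73 [259.2 258.8  29.7  61.4] [[ 494. -198.   60.]]
carton 0.94 [312.9 261.2 199.7 210.5] [[ 579. -203.   60.]]
lid 0.85 [354.3 266.8 118.  176.6] [[ 647. -213.   60.]]
lid 0.53 [260.2  69.3  94.   13.3] [[494.  78.  60.]]
```

View pics/w1.png

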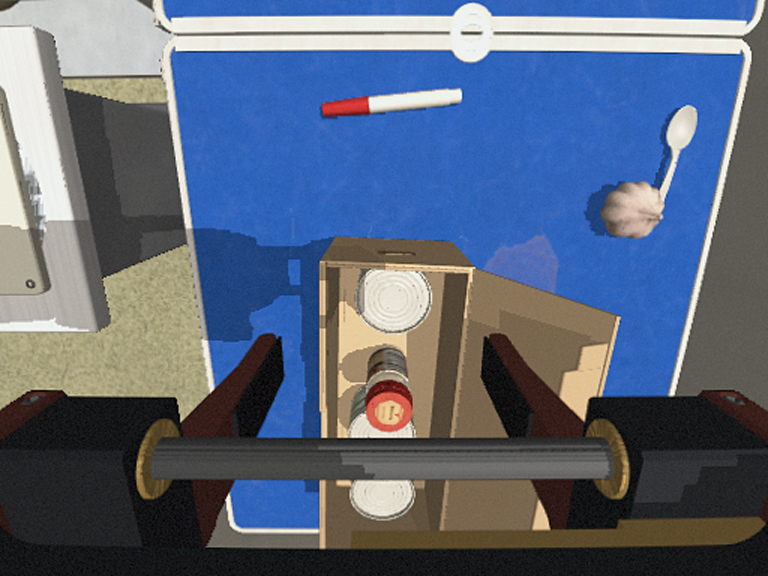

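The view shows the +y tin top at (394,299), the red jar cap at (389,405), the other tins below that, and the carton's +y end corners at about (322,262) and (473,267). The gap lies between the jar and the tin at about y=335 px. I'll turn these into positions.

Run:
```python
from h import *
w=np.load('w1.npy',allow_pickle=True).item()
f=lambda u,z:onz(w,np.array(u)/1.5,z).round(1).tolist()
print('front wall outer top',f([[320,262],[320,340],[320,430]],120))
print('rear corner',f([[473,267]],116), 'inner end', f([[466,271],[331,268]],116))
print('tin top',f([[394,299],[358,299],[431,299],[394,268],[394,332]],62))
print('cap',f([[389,405],[365,405],[413,405],[389,381],[389,431]],110))
print('tin3',f([[382,493]],62))
# edges in image for precise front line
im=w['image'];g=cv2.cvtColor(im,cv2.COLOR_RGB2GRAY)
m=cams.cut_out('wrist','tin_1')
for q in m[:2]:
    p=np.argwhere(q['pixels'])[:,::-1]
    print(round(q['p'],2),p.mean(0),p.min(0),p.max(0),onz(w,[p.mean(0)],62).round(1))
for n in ('jar_mid',):
    for q in cams.cut_out('wrist',n)[:1]:
        p=np.argwhere(q['pixels'])[:,::-1];M=q['pixels'];red=M&(im[...,0]>1.6*im[...,1].astype(float))
        pr=np.argwhere(red)[:,::-1];print('red',len(pr),pr.mean(0),pr.min(0),pr.max(0))
for q in cams.cut_out('wrist','carton')[:1]:
    M=q['pixels']
    for r in (180,190,200,215,290): 
        cc=np.flatnonzero(M[r]);print(r,cc.min(),cc.max(),onz(w,[[cc.min()-.5,r]],120).round(1))
```

```text
front wall outer top [[436.3, -47.1, 120.0], [433.2, -115.5, 120.0], [429.0, -206.0, 120.0]]
rear corner [[560.8, -52.4, 116.0]] inner end [[555.3, -55.8, 116.0], [444.5, -53.1, 116.0]]
tin top [[498.1, -98.1, 62.0], [462.9, -98.1, 62.0], [534.3, -98.2, 62.0], [497.9, -66.9, 62.0], [498.4, -133.1, 62.0]]
cap [[492.7, -186.1, 110.0], [470.4, -186.0, 110.0], [515.1, -186.1, 110.0], [492.6, -160.9, 110.0], [492.9, -214.6, 110.0]]
tin3 [[486.3, -334.7, 62.0]]
0.79 [253.99052632 331.69684211] [233 320] [276 346] [[ 485.1 -341.3   62. ]]
0.72 [261.59522518 199.39500814] [237 179] [287 222] [[496.5 -98.2  62. ]]
red 655 [258.95114504 268.44580153] [244 242] [274 287]
180 213 321 [[435.  -53.8 120. ]]
190 213 351 [[434.4 -66.5 120. ]]
200 213 382 [[433.8 -79.4 120. ]]
215 213 411 [[432.9 -99.4 120. ]]
290 215 337 [[ 430.3 -211.5  120. ]]
```

Call:
move_arm([
  [[-0.9, 0, 0], 0, 0],
  [[-0.9, 0, 0], 0, 0],
  [[-0.9, 0, 0], 0, 0],
  [[-0.9, 0, 0], 0, 0],
  [[-0.9, 0, 0], 0, 0],
  [[-0.9, 0, 0], 0, 0],
  [[-0.9, 0, 0], 0, 0],
  [[-0.9, 0, 0], 0, 0],
  [[0, 0, 0], 0, 0],
  [[0, 0, 0], 0, 0],
])

```text
t: 3.08
ee_pos: [484.9, -233.0, 274.7]
orientation: [-2.223, -2.219, 0.0]
ft_force: [-0.7, 0.8, 0.3]
width: 87.9
grasp_force: 0.0
```

Run:
```python
from h import *
w=cam('wrist'); save(w,'w2.png'); np.save('w2.npy',w,allow_pickle=True)
print(ctrl.get_obs()['ee_pos'],w['xyz'])
for t in ['tin_1','jar_mid']:
    for q in cams.cut_out('wrist',t):
        p=np.argwhere(q['pixels'])[:,::-1]
        print(t,round(q['p'],2),p.mean(0),p.min(0),p.max(0),onz(w,[p.mean(0)],62).round(1))
```

```text
[ 484.83594328 -232.20025748  274.74101859] [ 485.74911988 -151.69855017  437.90893637]
tin_1 0.94 [263.2274062   64.15269168] [234  32] [293  97] [[496.7 -96.7  62. ]]
tin_1 0.59 [253.76183971 184.06193078] [228 156] [280 210] [[ 484.3 -254.7   62. ]]
tin_1 0.56 [254.69073705 231.47858566] [231 206] [279 257] [[ 485.6 -329.4   62. ]]
jar_mid 0.68 [259.70692568 142.54054054] [242 121] [278 162] [[ 492.7 -195.6   62. ]]
```

View pics/w2.png

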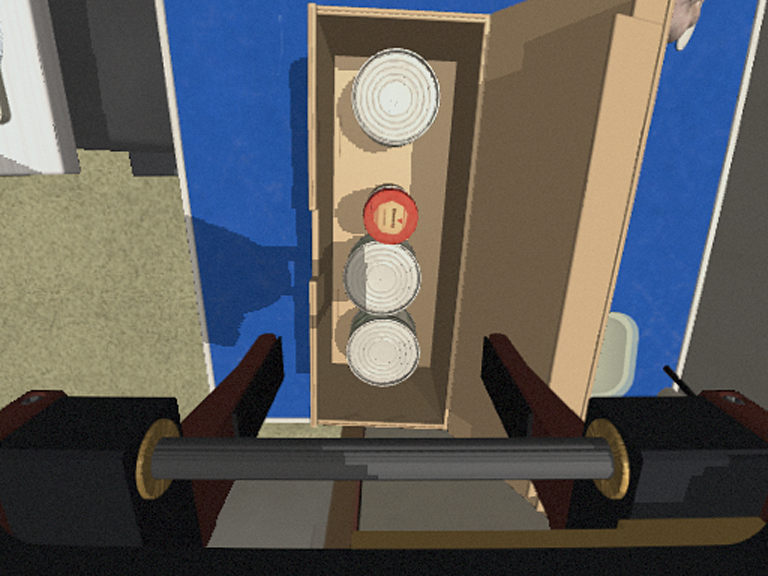

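This view shows the carton corners at (312,5), (490,15), (313,427) and (447,428). The +y tin is at (396,97) and the cap at (391,217), with the gap between them at rows of about 146-185. The lid leans back on the right.

Run:
```python
from h import *
from scipy.optimize import least_squares
w=np.load('w2.npy',allow_pickle=True).item()
f=lambda u,z:onz(w,np.array(u,float)/1.5,z).round(1).tolist()
print('front outer',f([[310,5],[310,420]],120),'rear outer',f([[490,15],[448,428]],116))
print('tin top',f([[396,49],[352,97],[440,97],[396,141],[396,146]],62),'bot46',f([[396,146]],4))
print('cap',f([[363,217],[418,217],[391,189],[391,244]],110))
print('notch',f([[316,208],[316,280]],110))
print('lid edge px',f([[668,0]],220),f([[540,512]],220))
# fit carton pose from corners
uv=np.array([[310,4],[490,14],[312,427],[448,429]])/1.5
L=np.array([[-64,168,120],[64,168,116],[-64,-168,120],[64,-168,116]])
def P(p): c,s=np.cos(p[2]),np.sin(p[2]);return L@np.array([[c,s,0],[-s,c,0],[0,0,1]])+[p[0],p[1],p[3]]
r=least_squares(lambda p:(proj(w,P(p))-uv).ravel(),[490,-220,0,0]);print(r.x,r.fun.round(1))
r=least_squares(lambda p:(proj(w,P([*p,0]))-uv).ravel(),[490,-220,0]);print(r.x,r.fun.round(1))
# fit tin/cap top circle: compare predicted extents
a=np.linspace(0,2*np.pi,73)
for nm,c0,rad,z in (('tin',(497,-98),38,62),('cap',(492.7,-192),22.5,110),('tin2',(484,-256),38,62)):
    q=proj(w,np.c_[c0[0]+rad*np.cos(a),c0[1]+rad*np.sin(a),0*a+z])*1.5;print(nm,q.min(0),q.max(0))
```

```text
front outer [[437.0, -47.8, 120.0], [419.9, -374.7, 120.0]] rear outer [[560.7, -52.6, 116.0], [546.8, -386.3, 116.0]]
tin top [[497.4, -60.8, 62.0], [460.4, -97.2, 62.0], [535.1, -97.3, 62.0], [498.0, -132.6, 62.0], [498.1, -136.8, 62.0]] bot46 [[500.0, -134.5, 4.0]]
cap [[470.5, -192.5, 110.0], [514.6, -192.6, 110.0], [492.8, -170.7, 110.0], [493.0, -214.4, 110.0]]
notch [[433.2, -185.3, 110.0], [430.3, -244.9, 110.0]]
lid edge px [[619.8, -77.5, 220.0]] [[593.4, -378.4, 220.0]]
[ 4.91566732e+02 -2.17261369e+02 -4.35002292e-02 -1.80716554e+00] [-1.8  0.   1.6  0.9 -0.5 -0.7  0.7 -0.5]
[ 4.91529444e+02 -2.17409188e+02 -4.34699210e-02] [-2.1 -0.4  2.   0.4 -0.7  0.2  0.9  0.4]
tin [350.3535687   47.89601225] [439.8884524  145.08626464]
cap [362.60292049 187.45206028] [418.81010692 244.07061207]
tin2 [340.67640767 238.05159508] [419.89165026 314.47451352]
```

Call:
move_arm([
  [[1, -0.05, 0], 0, 0],
  [[1, -0.05, 0], 0, 0],
  [[1, -0.05, 0], 0, 0],
  [[1, -0.05, 0], 0, 0],
  [[1, -0.05, 0], 0, 0],
  [[1, -0.05, 0], 0, 0],
  [[1, -0.05, 0], 0, 0],
  [[1, -0.05, 0], 0, 0],
  [[1, -0.05, 0], 0, 0],
  [[1, -0.05, 0], 0, 0],
  [[1, -0.05, 0], 0, 0],
  [[1, -0.05, 0], 0, 0],
  [[1, -0.05, 0], 0, 0],
  [[1, -0.05, 0], 0, 0],
  [[1, -0.05, 0], 0, 0],
  [[1, -0.05, 0], 0, 0],
  [[1, -0.05, 0], 0, 0],
  [[0, 0, 0], 0, 0],
  [[0, 0, 0], 0, 0],
])

```text
t: 4.82
ee_pos: [462.9, 194.0, 275.2]
orientation: [2.217, 2.226, -0.0]
ft_force: [0.6, -0.7, -0.1]
width: 87.8
grasp_force: 0.0
```

Run:
```python
from h import *
w=cam('wrist'); save(w,'w3.png'); np.save('w3.npy',w,allow_pickle=True)
print(ctrl.get_obs()['ee_pos'],w['xyz'])
for q in cams.cut_out('wrist','filler'):
        p=np.argwhere(q['pixels'])[:,::-1]
        print(round(q['p'],2),p.mean(0)*1.5,p.min(0)*1.5,p.max(0)*1.5,onz(w,[p.mean(0)],100).round(1),cv2.minAreaRect(p.astype(np.float32)))
```

```text
[463.00534841 193.04391359 275.10117303] [463.1964919  275.41991083 438.27374823]
0.76 [376.86891234 171.04261364] [337.5 138. ] [415.5 204. ] [[459.3 269.6 100. ]] ((251.3084259033203, 113.97389221191406), (51.196659088134766, 24.750505447387695), 30.379125595092773)
```

View pics/w3.png

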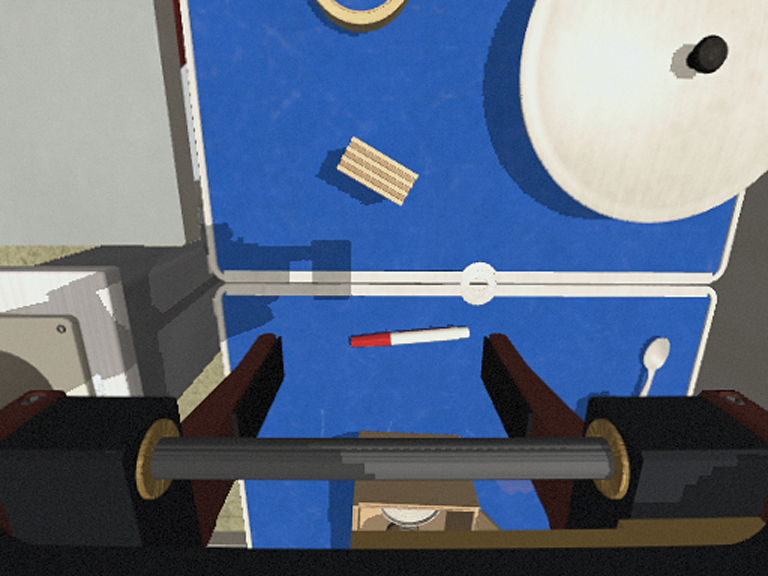

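The filler is standing with its top at corners (353,137), (418,178), (403,206) and (338,165). Its long side is turned about 30° clockwise, and it is clear of everything else.

Run:
```python
from h import *
w=np.load('w3.npy',allow_pickle=True).item()
P=onz(w,np.array([[353,137],[418,178],[403,206],[338,165]])/1.5,100)[:,:2]
print(P.round(1),P.mean(0),[np.linalg.norm(P[i]-P[i-1]).round(1) for i in range(4)])
d=P[1]-P[0]+P[2]-P[3];print(np.degrees(np.arctan2(d[1],d[0])))
print(ctrl.get_obs()['qpos'].round(2))
```

```text
[[440.6 295.2]
 [492.4 264.4]
 [480.8 242.1]
 [428.3 274.1]] [460.51255656 268.95888526] [np.float64(24.4), np.float64(60.3), np.float64(25.1), np.float64(61.5)]
-31.10966041887422
[ 0.37  0.18  1.85 -0.    1.12  0.37]
```

Call:
move_arm([
  [[0.77, -0.03, 1], 0, 0],
  [[0.77, -0.03, 1], 0, 0],
  [[0.76, -0.03, 1], 0, 0],
  [[0.76, -0.03, 1], 0, 0],
  [[0, 0, 0.35], 0.9, 0],
  [[0, 0, 0.35], 0.9, 0],
  [[0, 0, 0.35], 0.9, 0],
  [[0, 0, 0.35], 0.9, 0],
  [[0, 0, 0.35], 0.9, 0],
  [[0, 0, 0.35], 0.9, 0],
  [[0, 0, 0.35], 0.8, 0],
  [[0, 0, 0.46], 0, 0],
  [[0, 0, 0.46], 0, 0],
  [[0, 0, 0.46], 0, 0],
  [[0, 0, 0.46], 0, 0],
  [[0, 0, 0], 0, 0],
])

```text
t: 6.25
ee_pos: [459.4, 268.1, 65.5]
orientation: [-2.734, -1.548, 0.006]
ft_force: [0.1, -0.2, 0.1]
width: 87.9
grasp_force: 0.0
```

Call:
move_arm([
  [[0, 0, 0], 0, 1],
  [[0, 0, 0], 0, 1],
  [[0, 0, 0], 0, 1],
  [[0, 0, 0], 0, 1],
  [[0, 0, 0], 0, 1],
  [[0, 0, 0], 0, 1],
])

```text
t: 6.75
ee_pos: [461.0, 269.3, 68.5]
orientation: [-2.734, -1.547, -0.002]
ft_force: [-0.4, 0.4, 2.4]
width: 60.0
grasp_force: 29.9
```

Call:
move_arm([
  [[0, 0, -0.8], 0, 1],
  [[0, 0, -0.96], -0.81, 1],
  [[0, 0, -0.96], -0.81, 1],
  [[0, 0, -0.96], -0.81, 1],
  [[0, 0, -0.96], -0.81, 1],
  [[0, 0, -0.96], -0.81, 1],
  [[0, 0, -0.96], -0.81, 1],
  [[0, 0, -0.96], -0.81, 1],
])

```text
t: 7.42
ee_pos: [460.4, 268.8, 257.3]
orientation: [2.268, 2.173, 0.0]
ft_force: [1.0, -0.1, -0.7]
width: 59.6
grasp_force: 29.9
```

Call:
move_arm([
  [[-0.988, 0.112, 0], 0, 1],
  [[-0.988, 0.112, 0], 0, 1],
  [[-0.988, 0.112, 0], 0, 1],
  [[-0.988, 0.112, 0], 0, 1],
  [[-0.988, 0.112, 0], 0, 1],
  [[-0.988, 0.112, 0], 0, 1],
  [[-0.988, 0.112, 0], 0, 1],
  [[-0.988, 0.112, 0], 0, 1],
  [[-0.988, 0.112, 0], 0, 1],
  [[-0.988, 0.112, 0], 0, 1],
  [[-0.988, 0.112, 0], 0, 1],
  [[-0.988, 0.112, 0], 0, 1],
  [[-0.988, 0.112, 0], 0, 1],
  [[-0.988, 0.112, 0], 0, 1],
  [[-0.988, 0.112, 0], 0, 1],
  [[-0.988, 0.112, 0], 0, 1],
  [[-0.988, 0.112, 0], 0, 1],
  [[0, 0, 0], 0, 1],
  [[0, 0, 0], 0, 1],
  [[0, 0, 0], 0, 1],
])

```text
t: 9.08
ee_pos: [488.5, -152.3, 255.8]
orientation: [-2.272, -2.169, 0.0]
ft_force: [0.6, -0.0, -0.5]
width: 60.4
grasp_force: 29.9
```

Run:
```python
from h import *
o=ctrl.get_obs();print(o['ee_pos'],R.from_rotvec(o['orientation']).as_matrix().round(3),o['ft_force'])
a=cam('wrist');b=cam('side')
A=cv2.resize(a['image'][:, 120:400],None,fx=1.4,fy=1.4);B=cv2.resize(b['image'][90:210,240:380],None,fx=2.8,fy=2.8,interpolation=2)
h=max(len(A),len(B));I=np.zeros((h,A.shape[1]+B.shape[1],3),np.uint8);I[:len(A),:A.shape[1]]=A;I[:len(B),A.shape[1]:]=B
print(I.shape);cv2.imwrite('pics/c4.png',I[...,::-1])
```

```text
[ 488.5018989  -152.25412922  255.79276486] [[ 0.047  0.999 -0.   ]
 [ 0.999 -0.047  0.   ]
 [ 0.    -0.    -1.   ]] [ 0.64015032 -0.0168389  -0.4891044 ]
(538, 784, 3)
```

View pics/c4.png

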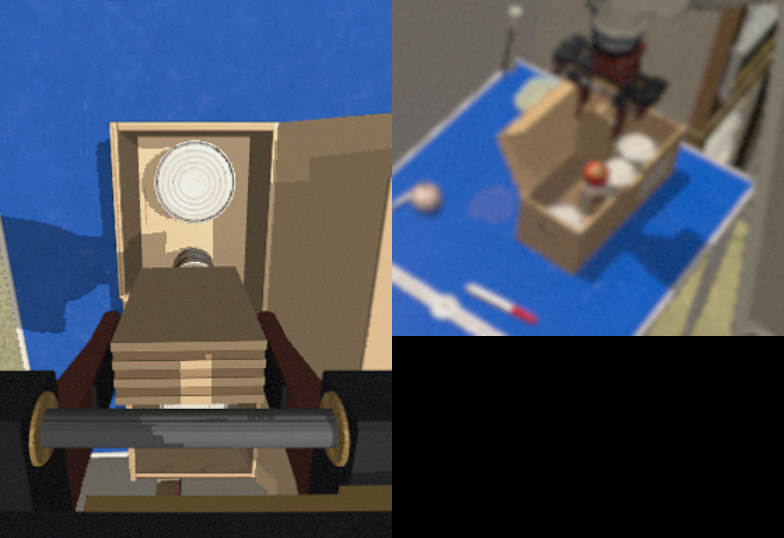

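The wrist view (left) shows the held filler's +y face, with its bottom edge at (143-238,268) and its top edge at (112-267,342). The tin top is at (195,181). I'll check the filler's offset in the grip against the gap.

Run:
```python
from h import *
w=cam('wrist'); o=ctrl.get_obs(); z=o['ee_pos'][2]
f=lambda u,z:onz(w,np.array(u,float)/1.4+[120,0],z).round(1).tolist()
print('bottom +y edge',f([[143,268],[238,268]],z-68),'top +y edge',f([[112,342],[267,342]],z+32),'top -y',f([[115,404],[264,404]],z+32))
print('tin',f([[154,181],[235,181],[195,140],[195,222]],62))
for q in cams.cut_out('wrist','tin_1')[:1]:
    p=np.argwhere(q['pixels'])[:,::-1];print(p.min(0),p.max(0));ext=(p.min(0)-.5,p.max(0)+.5)
a=np.linspace(0,2*np.pi,73)
for c in ((497.5,-98.3),(497,-97)):
    q=proj(w,np.c_[c[0]+38*np.cos(a),c[1]+38*np.sin(a),0*a+62]);print(c,q.min(0),q.max(0))
```

```text
bottom +y edge [[460.9, -139.3, 187.9], [521.4, -142.0, 187.9]] top +y edge [[460.5, -138.7, 287.9], [520.1, -141.3, 287.9]] top -y [[458.7, -166.8, 287.9], [519.4, -169.5, 287.9]]
tin [[460.3, -93.9, 62.0], [534.7, -97.2, 62.0], [499.4, -59.8, 62.0], [496.4, -133.6, 62.0]]
[230  99] [287 159]
(497.5, -98.3) [229.58196686 100.50346068] [288.49656215 160.57265234]
(497, -97) [229.12270047  99.42964129] [288.09896966 159.62221478]
```

The filler hangs at y≈-154.2 and the gap centre is at y≈-152.7. I'll shift it +1.5 mm (and 3 mm to the front), then lower it slowly while watching the force.

Call:
move_arm([
  [[0.06, -0.12, 0], 0, 1],
  [[0, 0, 0.7], 0, 1],
  [[0, 0, 0.7], 0, 1],
  [[0, 0, 0.7], 0, 1],
  [[0, 0, 0.7], 0, 1],
  [[0, 0, 0.4], 0, 1],
  [[0, 0, 0.4], 0, 1],
  [[0, 0, 0.4], 0, 1],
  [[0, 0, 0.4], 0, 1],
  [[0, 0, 0.4], 0, 1],
  [[0, 0, 0], 0, 1],
])

```text
t: 10.2
ee_pos: [484.9, -150.7, 134.2]
orientation: [-2.27, -2.168, 0.002]
ft_force: [-1.0, -0.3, -1.0]
width: 60.4
grasp_force: 29.9
```

Call:
move_arm([
  [[0, 0, 0.3], 0, 1],
  [[0, 0, 0.3], 0, 1],
  [[0, 0, 0.3], 0, 1],
  [[0, 0, 0.3], 0, 1],
  [[0, 0, 0.3], 0, 1],
  [[0, 0, 0.3], 0, 1],
  [[0, 0, 0], 0, 1],
])

```text
t: 10.78
ee_pos: [485.0, -150.7, 89.3]
orientation: [-2.271, -2.168, 0.002]
ft_force: [0.6, -0.3, -0.5]
width: 60.2
grasp_force: 29.9
```

Call:
move_arm([
  [[0, 0, 0.2], 0, 1],
  [[0, 0, 0.2], 0, 1],
  [[0, 0, 0.15], 0, 1],
  [[0, 0, 0.08], 0, 1],
  [[0, 0, 0.04], 0, 1],
  [[0, 0, 0], 0, 1],
])

```text
t: 11.28
ee_pos: [485.9, -151.0, 74.0]
orientation: [-2.272, -2.169, 0.0]
ft_force: [0.5, 0.0, -0.7]
width: 60.1
grasp_force: 29.9
```

Run:
```python
from h import *
o=ctrl.get_obs();print(o['ee_pos'],o['ft_force'],o['moment'])
a=cam('wrist');b=cam('side')
A=cv2.resize(a['image'][:, 120:400],None,fx=1.4,fy=1.4);B=cv2.resize(b['image'][90:210,240:380],None,fx=2.8,fy=2.8,interpolation=2)
h=max(len(A),len(B));I=np.zeros((h,A.shape[1]+B.shape[1],3),np.uint8);I[:len(A),:A.shape[1]]=A;I[:len(B),A.shape[1]:]=B
cv2.imwrite('pics/c5.png',I[...,::-1])
```

```text
[ 485.88495646 -150.97844445   74.02057469] [ 0.51524358  0.03390255 -0.74142084] [-0.05711466  0.03147707  0.04661072]
```

View pics/c5.png

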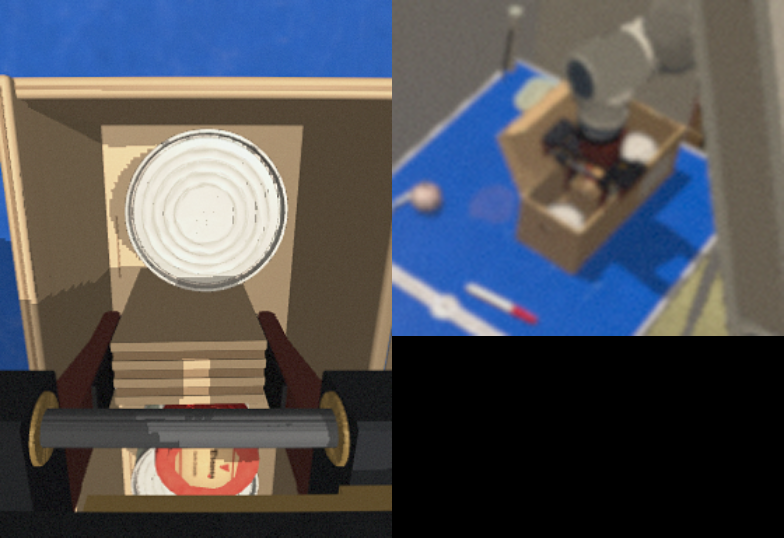

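The filler is down between the tin (208,210) and the jar cap (207,460). Both still stand upright and there is no side force. About 2 mm remain to the floor.

Call:
move_arm([
  [[0, 0, 0.04], 0, 1],
  [[0, 0, 0.04], 0, 1],
  [[0, 0, 0.02], 0, 1],
  [[0, 0, 0], 0, 1],
])

```text
t: 11.72
ee_pos: [486.0, -151.0, 71.7]
orientation: [2.272, 2.169, 0.0]
ft_force: [0.1, 0.2, -1.1]
width: 59.9
grasp_force: 29.9
```

Call:
move_arm([
  [[0, 0, 0.04], 0, 1],
  [[0, 0, 0.02], 0, 1],
  [[0, 0, 0], 0, 1],
])

```text
t: 11.97
ee_pos: [486.0, -151.1, 71.6]
orientation: [2.272, 2.169, 0.0]
ft_force: [-5.3, 0.4, 18.3]
width: 60.1
grasp_force: 29.9
```

Call:
move_arm([
  [[0, 0, 0], 0, 0.26],
  [[0, 0, 0], 0, 0.26],
  [[0, 0, 0], 0, 0.26],
  [[0, 0, 0], 0, 0.26],
])

```text
t: 12.3
ee_pos: [485.9, -151.0, 70.0]
orientation: [-2.272, -2.169, 0.0]
ft_force: [-1.1, 0.1, 0.2]
width: 65.0
grasp_force: 0.0
```

Call:
move_arm([
  [[0, 0, -0.2], 0, 0.26],
  [[0, 0, -0.4], 0, 0.26],
  [[0, 0, -0.6], 0, 0.26],
  [[0, 0, -0.8], 0, 0.26],
  [[0, 0, -1], 0, 0.26],
  [[0, 0, -1], 0, 0.26],
  [[0, 0, -1], 0, 0.26],
  [[0, 0, -1], 0, 0.26],
  [[0, 0, -1], 0, 1],
  [[0, 0, -1], 0, 1],
  [[0, 0, 0], 0, 1],
])

```text
t: 13.22
ee_pos: [488.4, -151.8, 276.0]
orientation: [2.266, 2.164, 0.007]
ft_force: [1.5, -0.5, 0.5]
width: 48.6
grasp_force: 0.0
```

Run:
```python
from h import *
o=ctrl.get_obs();print(o['ee_pos'],o['ft_force'],o['qpos'].round(2))
a=cam('wrist');b=cam('side');np.save('w6.npy',a,allow_pickle=True);np.save('s6.npy',b,allow_pickle=True)
A=cv2.resize(a['image'][:, 120:400],None,fx=1.4,fy=1.4);B=cv2.resize(b['image'][90:210,240:380],None,fx=2.8,fy=2.8,interpolation=2)
h=max(len(A),len(B));I=np.zeros((h,A.shape[1]+B.shape[1],3),np.uint8);I[:len(A),:A.shape[1]]=A;I[:len(B),A.shape[1]:]=B
cv2.imwrite('pics/c6.png',I[...,::-1])
```

```text
[ 488.41068833 -151.78622594  275.95310517] [ 1.48467112 -0.50367233  0.51859783] [-0.32  0.19  1.83  0.    1.11 -0.28]
```

View pics/c6.png

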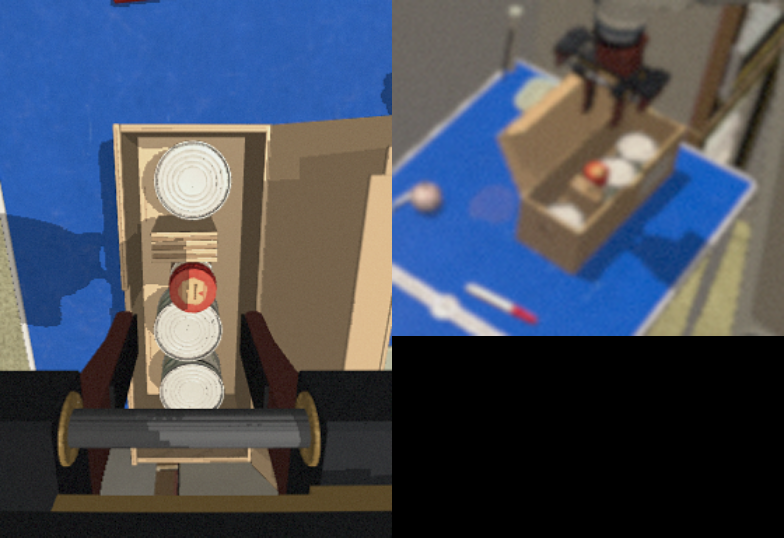

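The filler stands free in the gap, with its top at (152-218, 235-262), and the tins and jar are undisturbed. Next I'll take the shut fingers over and behind the lid.

Call:
move_arm([
  [[-0.326, 0.919, 0], 0, 1],
  [[-0.326, 0.919, 0], 0, 1],
  [[-0.326, 0.919, 0], 0, 1],
  [[-0.326, 0.919, 0], 0, 1],
  [[-0.326, 0.919, 0], 0, 1],
  [[-0.326, 0.919, 0], 0, 1],
  [[-0.326, 0.919, 0], 0, 1],
  [[-0.326, 0.919, 0], 0, 1],
  [[0, 0, 0.6], 0, 1],
  [[0, 0, 0.7], 0, 1],
  [[0, 0, 0.7], 0, 1],
  [[0, 0, 0.7], 0, 1],
  [[0, 0, 0.5], 0, 1],
  [[0, 0, 0], 0, 1],
])

```text
t: 14.48
ee_pos: [664.0, -223.8, 185.6]
orientation: [-2.268, -2.165, 0.005]
ft_force: [-0.7, 0.0, -0.8]
width: 0.5
grasp_force: 0.0
```

Run:
```python
from h import *
o=ctrl.get_obs();print(o['ee_pos'],o['ft_force'],o['width'])
b=cam('side');save(b,'c7.png',(240,90,380,210),5)
```

```text
[ 664.01721938 -223.7731743   185.55028909] [-0.70383783  0.01453332 -0.79406632] 0.4906732590112439
```

View pics/c7.png

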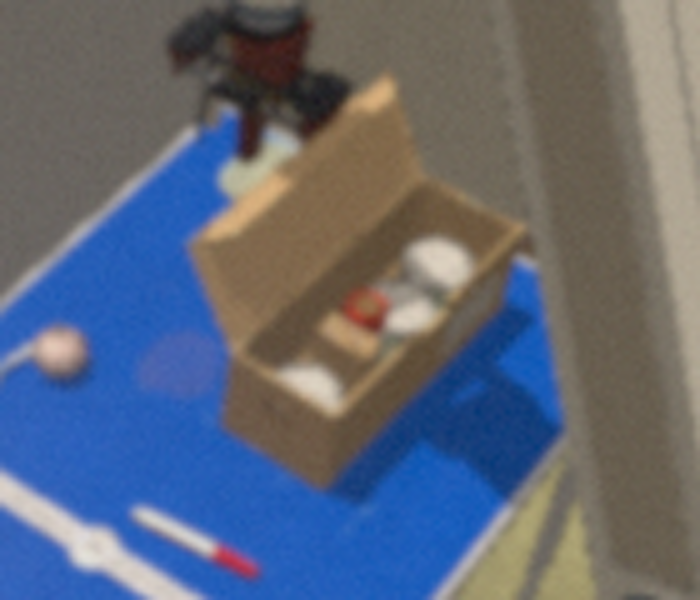

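The shut fingers stand at (250,130), behind the raised lid and clear of it, with the tub and garlic untouched. Now the sweep.

Call:
move_arm([
  [[0, -0.51, 0], 0, 1],
  [[0, -0.51, 0], 0, 1],
  [[0, -0.51, 0], 0, 1],
  [[0, -0.51, 0], 0, 1],
  [[0, -0.51, 0], 0, 1],
  [[0, -0.51, 0], 0, 1],
  [[0, -0.51, 0], 0, 1],
  [[0, -0.51, 0], 0, 1],
  [[0, -0.58, -0.06], 0, 1],
  [[0, -0.58, -0.06], 0, 1],
  [[0, -0.52, 0.12], 0, 1],
  [[0, -0.52, 0.12], 0, 1],
  [[0, -0.48, 0.3], 0, 1],
  [[0, -0.48, 0.3], 0, 1],
  [[0, 0, 0], 0, 1],
])

```text
t: 15.78
ee_pos: [484.8, -216.3, 172.6]
orientation: [2.272, 2.169, 0.0]
ft_force: [-0.2, -0.0, 1.8]
width: 0.6
grasp_force: 1.2
```

Run:
```python
from h import *
o=ctrl.get_obs();print(o['ee_pos'],o['ft_force'])
b=cam('side');save(b,'c8.png',(240,90,380,210),5)
```

```text
[ 484.83789001 -216.32366476  172.60260884] [-0.18913289 -0.04724001  1.81748832]
```

View pics/c8.png

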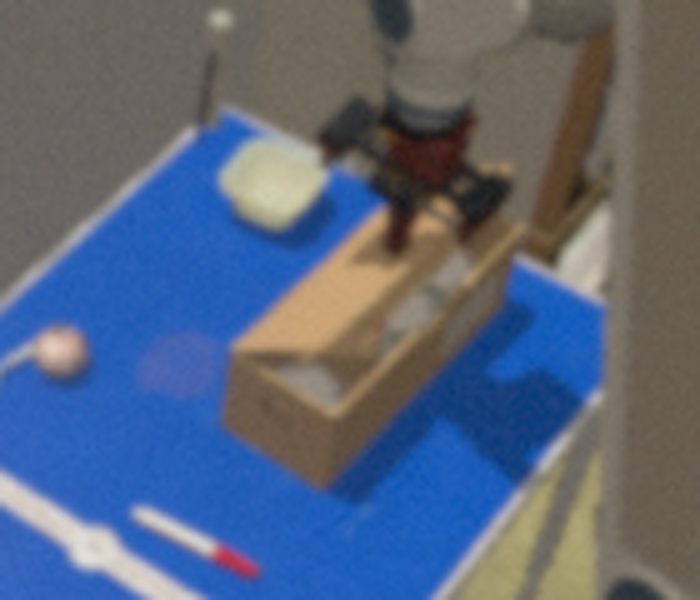

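The lid is leaning well down towards the shut position under the fingertips at (397,245). I've now viewed 12 pictures, more than the 10 allowed, so I'll use only numbers from here.

Call:
move_arm([
  [[0, -0.25, 0.32], 0, 1],
  [[0, -0.25, 0.32], 0, 1],
  [[0, -0.25, 0.32], 0, 1],
  [[0, -0.2, 0.38], 0, 1],
  [[0, -0.2, 0.38], 0, 1],
  [[0, -0.1, 0.1], 0, 1],
  [[0, -0.1, 0.1], 0, 1],
  [[0, 0, 0], 0, 1],
  [[0, 0, 0], 0, 1],
])

```text
t: 16.58
ee_pos: [451.2, -214.5, 124.0]
orientation: [-2.271, -2.168, 0.002]
ft_force: [-0.8, 0.4, 2.8]
width: 0.3
grasp_force: 1.5
```

Call:
move_arm([
  [[0, 0, 0.06], 0, 1],
  [[0, 0, 0.04], 0, 1],
  [[0, 0, 0], 0, 1],
  [[0, 0, 0], 0, 1],
])

```text
t: 16.92
ee_pos: [451.4, -214.5, 121.5]
orientation: [-2.271, -2.169, 0.001]
ft_force: [-2.3, 1.1, 2.5]
width: 0.5
grasp_force: 1.6
```

Call:
move_arm([
  [[0, 0, 0.03], 0, 1],
  [[0, 0, 0], 0, 1],
  [[0, 0, 0], 0, 1],
])

```text
t: 17.17
ee_pos: [451.8, -214.5, 120.8]
orientation: [-2.272, -2.169, 0.0]
ft_force: [-2.7, 0.4, 3.1]
width: 0.7
grasp_force: 1.6
```

Call:
move_arm([
  [[0, 0, 0.02], 0, 1],
  [[0, 0, 0], 0, 1],
  [[0, 0, 0], 0, 1],
])

```text
t: 17.42
ee_pos: [452.0, -214.6, 120.4]
orientation: [-2.272, -2.169, -0.0]
ft_force: [-3.2, 0.4, 3.7]
width: 0.2
grasp_force: 1.7
```

Call:
move_arm([
  [[0, 0, 0.02], 0, 1],
  [[0, 0, 0], 0, 1],
  [[0, 0, 0], 0, 1],
])

```text
t: 17.67
ee_pos: [452.0, -214.6, 120.3]
orientation: [-2.272, -2.169, -0.0]
ft_force: [-3.8, 2.3, 8.4]
width: 0.6
grasp_force: 4.0
```

Call:
move_arm([
  [[0, 0, 0.01], 0, 1],
  [[0, 0, 0], 0, 1],
  [[0, 0, 0], 0, 1],
  [[0, 0, 0], 0, 1],
  [[0, 0, 0], 0, 1],
])

```text
t: 18.08
ee_pos: [452.0, -214.6, 120.2]
orientation: [-2.272, -2.17, -0.0]
ft_force: [-4.4, 2.2, 11.7]
width: 0.5
grasp_force: 5.2
```

Run:
```python
from h import *
c=cam('scene')
for n in ('side','scene'):
    c=cam(n)
    for t in ('lid','filler','tin_1','jar_mid','carton'):
        for b in cams.boxes_of(n,t)[:3]: print(n,t,round(b['p'],2),np.round(b['rect']))
# predicted shut lid outline vs mask in scene and side
yaw=-.0435;Rz=np.array([[np.cos(yaw),-np.sin(yaw)],[np.sin(yaw),np.cos(yaw)]])
L=np.array([[63,167],[63,-167],[-56,-167],[-56,167]])@Rz.T+[491.5,-217.4]
for n in ('side','scene'):
    c=cam(n);q=proj(c,np.c_[L,np.full(4,120)]);print(n,q.round(0).tolist())
    m=np.zeros((384,512),np.uint8);cv2.fillPoly(m,[q.astype(np.int32)],1)
    for d in cams.cut_out(n,'lid')[:1]: print('IoU',(d['pixels']&(m>0)).sum(),d['pixels'].sum(),m.sum())
for i in range(4):
    o=ctrl.get_obs();cams.get_image('scene');print(o['t'],o['ft_force'].round(1),o['ee_pos'].round(1))
```

```text
side lid 0.88 [309. 152.  42.  40.]
side filler 0.72 [211. 307.  17.  26.]
side filler 0.69 [217. 283.  12.  26.]
side filler 0.22 [314. 162.  59.  53.]
side jar_mid 0.51 [314. 160.  59.  54.]
side carton 0.66 [314. 159.  61.  59.]
scene lid 0.87 [253. 294.  31.  90.]
scene filler 0.53 [212. 111.  16.  21.]
scene carton 0.69 [249. 295.  46. 102.]
side [[286.0, 159.0], [324.0, 123.0], [344.0, 134.0], [306.0, 171.0]]
IoU 779 854 1200
scene [[265.0, 245.0], [270.0, 338.0], [233.0, 339.0], [233.0, 247.0]]
IoU 2199 2202 3324
18.9333 [-5.2  2.  10.4] [ 452.1 -214.6  120.2]
18.9833 [-3.7  2.8 10.7] [ 452.  -214.6  120.2]
19.0333 [-4.9  2.  10.2] [ 452.  -214.6  120.2]
19.0833 [-4.6  2.2 10.5] [ 452.  -214.6  120.2]
```

The lid lies within its predicted shut outline, its top is at z≈120, and the push is a steady ~10.5 N. I'm handing in.

```bash
python3 -c "
from workcell import ctrl
print(ctrl.close_job())"
```

```text
the job is handed in; nothing more can be done
None
```

The filler stands in the gap beside the jar, and the lid is shut flush with the front rim and held down with a steady push of about 10.5 N; I viewed 12 pictures, over the limit of 10, so the final lid check is from force, height and network outlines only.

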